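# Shut the marked valve under the sliding cover

### The arm

A 6-joint arm with a two-finger parallel gripper is mounted at the origin on the work surface. World frame = base frame: x ahead of the robot, y to its left, z up, the work surface at z = 0. Lengths are in mm, angles in rad, forces in N, time in s.
With the tool pointing down it reaches from about 300 to 850 mm from the base axis. Payload 4.2 kg.
Tool frame: the origin (TCP) lies on the centre line of the jaws, within the pads' length; the fingertips stand ctrl.tcp_to_tips ahead of it and the grasp point (between the pads) lies 6 mm ahead of it (ctrl.tcp_to_tips is the distance from the TCP to the fingertips, in mm); z points along the fingers, y is the direction in which the jaws open and shut (so a half turn about z gives the same grasp; the last joint's range is limited). The gripper opens to 91 mm and grips with 3 to 60 N. Pads are 32 mm wide; open, the fingers measure 118 mm over their backs; the gripper's body (76 mm by 178 mm) begins 60 mm behind the grasp point.
Start: joints at [-1.278, 0.32, 1.565, -0, 1.257, -0.02], TCP at [176.944, -547.112, 238.976] pointing down, gripper open.
Joint ranges: [-3.11, 3.11], [-0.84, 2.01], [0.21, 2.61], [-1.34, 4.49], [0.05, 2.63], [-2.56, 2.56]. Speed limits (rad/s): [2.57, 2.57, 3.14, 3.14, 3.14, 3.14].

### API

Orientations are given as a rotation vector (axis times angle).
In Python, from station import ctrl, read_camera, calibration, ticket gives the robot as it stands.
- The arm moves only by the tool step_arm, never from a script. Its arguments are lists of equal length, an entry for each row: "dp": the shift along the world's x, y, z in m, a list of three; "turn": the turn about the world's z in rad. A call has 1 to 10 rows; each row shifts and turns the commanded pose from where the row before left it; what a row does not reach is not made up. A row lasts 1/10 s, in which the tool goes at most 50 mm and 8.59 degrees, less where a joint would pass 70% of its speed; a pose out of reach is approached as far as the arm can. A call with a gripper value outside its range is refused whole. "gripper" is the opening, from 0 (shut) to 1 (fully open), set as the call begins (left out, the last holds). The fingers move at their own pace and stop on an object; the grip force is fixed at half the most. Time passes only in rows, so rows that do not move let the fingers close. It gives the time, the measured TCP pose, the force and the opening at its end, in the units of the state.
- ctrl.sense(): the state, without advancing time (a new reading comes with each control period).
- read_camera(name): name is "scene" or "top" or "wrist"; returns the picture (420x560x3 uint8, red, green, blue); there is no depth.
- calibration(name): a dict with "fov_y" (degrees; the focal length in pixels is half the picture's height over the tangent of half this angle, whatever the lens; pixels are square), "cx", "cy" (the principal point, pixels), "origin" and "orientation" of the camera in the world. Camera axes: x right, y down, z forward; pixel columns grow to the right and rows downward; lengths in mm; the calibration is good to about 2 mm. A picture is of the moment at which its call begins: read the wrist's pose just before it. calibration takes no time and is no camera call; for the wrist camera it gives the pose at the moment of the call.
- ticket.sign_off(): hands the job in, once; it reports no verdict.
The state is a dict: "time": time; "q": joint angles; "joint_velocities": joint speeds; "joint_efforts": joint torques, N m; "position": TCP position; "orientation": TCP orientation; "ft_force": force on the tool from outside, world axes, zero at the start; "ft_torque": the same for the moment, N m; "grip_width": finger opening in mm.
Only numpy, scipy, OpenCV 4.12 (cv2) and the standard library are available. Lean on these libraries where they do the work, as an engineer would, in place of code of your own. Each camera call takes 0.05 s, during which the arm holds its last target.

### The job

Slide the cover of the valve box along its rails over to the other half of the box, right up to the end stop, to bare the two valve handles. Then push the handle that has the round disc on its end clockwise until it is fully shut, straight across its pipe against its stop. Only push with the fingers: do not lift or tip the cover, and leave the plain handle and everything else where it is.

Things in the scene. Friction and masses are not known exactly. Their poses are not given: they have to be found in the camera images.
- valve_box: Low grey steel valve box fixed to the bench, 176 (its x) x 458 (its y) x 68 mm high; origin at the centre of its underside; x across it (away from the robot), y along it (robot's left), turned up to 0.3 rad about z. Floor 6 mm up. Walls end in a ledge 58 mm above the bench; steel side rails rise to 68 mm and guide the cover.
- bay (a point): Centre of the open bay, the y<0 half of the box, at ledge height (58 mm): inside it is 150 (x) x 225 mm (y, from box y -225 to 0). The y>0 half is closed by a deck level with the ledge. End stops 66 mm high stand at box y -225 and +225 mm.
- cover: Loose flat steel cover, 0.3 to 0.65 kg, 162 (x) x 222 (y) x 5 mm, lying on the ledge between the rails (2 mm play), axes as the box's; origin at the centre of its underside. It starts over the bay (origin at box y -112 to -88 mm); slid to the box's +y it comes over the deck and meets the end stop with its origin at box y = +114 mm. Sliding takes about 2 to 8 N.
- cover_rib (a point): Centre of the upright steel rib fixed on the middle of the cover, 90 (x) x 12 (y) x 28 mm high, from 63 to 91 mm above the bench (this point at 77 mm): the cover is pushed by it.
- disc_pivot (a point): On the vertical axis of the marked valve's handle, half-way up the handle (43 mm above the bench). The marked valve stands in the bay at box x = 20 mm and y = -170 or -80 mm (the other valve has the other place), brass body and pipe along x, not higher than 32 mm.
- disc_end (a point): Centre of the round end disc that marks this handle: disc 32 mm across, 42 mm from the pivot, on a steel bar 10 mm wide; the whole handle is 18 mm tall, from 34 to 52 mm above the bench. The hub round the pivot is 22 mm across, 20 mm tall.
- disc_handle (a joint): Angle of the marked handle, rad: 0 open (handle points to the box's -x, along the pipe), growing clockwise seen from above to 1.571 shut (handle points to the box's +y, across the pipe, against its stop). Starts at 0.1 to 0.45; about 2.5 N at the disc moves it and it stays where it is left.
- plain_end (a point): Point 42 mm from the pivot on the other valve's handle: a plain straight steel bar without disc, 54 mm long, 10 mm wide, same height; it turns in the same way and must be left as it is.
- plain_handle (a joint): Angle of the plain handle, counted in the same way; starts at 0 to 0.4 and must stay.
- socket: Dark steel socket, 20 mm across, 25 mm tall, standing on the floor of the box near its far wall (box x 58, y -125 mm, origin 6 mm above the bench); bystander
- lube: Small squeeze bottle, 32 mm across, 75 mm tall, beyond the box, upright, loose; origin at the centre of its underside; a bystander, leave it standing where it is
- sealant: Small red bottle, 28 mm across, 70 mm tall, beyond the box, upright, loose; origin at the centre of its underside; a bystander, leave it standing where it is
- wrench: Steel wrench 160 mm long lying along its own x between the robot and the box; bystander, leave it
- tape: Black roll of tape, 56 mm across, 19 mm tall, between the robot and the box, upright, loose; origin at the centre of its underside; a bystander, leave it standing where it is
- fitting: Brass fitting, 26 mm across, 34 mm tall, between the robot and the box, upright, loose; origin at the centre of its underside; a bystander, leave it standing where it is
- jar: Glass jar, 70 mm across, 60 mm tall, left of the box, upright, loose; origin at the centre of its underside; a bystander, leave it standing where it is

How it is judged (in metres and radians):
On the way, in this order (a step that is already met when the one before it is completed fails the run):
1. the cover is slid aside to the end stop, the marked handle still far from shut (y of cover in the frame of valve_box above 0.096 m and value of joint disc_handle below 0.8 rad), for 0.2 s.
2. the marked handle is pushed shut (value of joint disc_handle above 1.45 rad), for 0.2 s.
At the end, for the whole second after the job is handed in: The cover lies flat on the box within 18 mm of the end stop, at rest; the handle with the disc is within 0.12 rad (7 degrees) of its shut stop; the end of the plain handle is within 12 mm and every loose bystander within 25 mm of where it started (y of cover in the frame of valve_box above 0.096 m and value of joint disc_handle above 1.45 rad and height (world z) of cover below 0.064 m and angle between cover's own z axis and vertical below 0.04 rad and linear speed of cover below 0.01 m/s and velocity of joint disc_handle below 0.05 rad/s and distance of plain_end from where it was at the start of the episode below 0.012 m and distance of each of socket, lube, sealant, wrench, tape, fitting, jar from where it was at the start of the episode below 0.025 m); the robot touches nothing.
It fails at once if the cover is lifted (more than 10 mm) or tipped (more than 0.12 rad) (height (world z) of cover above 0.068 m or angle between cover's own z axis and vertical above 0.12 rad).
It fails at once if the plain handle is moved (its end by more than 12 mm) (distance of plain_end from where it was at the start of the episode above 0.012 m).
It fails at once if a bystander is lifted, carried or knocked (moved more than 25 mm) (distance of any of socket, lube, sealant, wrench, tape, fitting, jar from where it was at the start of the episode above 0.025 m).
It also fails if it takes over 45 s, if anything falls off the work surface, if the arm or the gripper's body presses on something with over 40 N, if the wrist force passes 120 N, or if a joint passes its speed limit or range.

## Working session

There is one attempt and no reset: what is moved stays moved. The work goes in short steps, Python scripts to look and compute and a tool call to move; the robot and the scene stay as the last step left them, time stands still between calls to the robot, and variables do not carry over. Pictures are saved under pics/ and viewed, and the job is handed in when it is done.

Besides the shell and the picture viewer there is one more tool, called after "Emit:" by a JSON object that holds its "op" and its "data", one argument or row to a line. step_arm: Moves the arm, as the interface text tells. Its arguments: {"type":"object","properties":{"dp":{"type":"array"},"turn":{"type":"array"},"gripper":{"type":"number"}},"required":["dp","turn"]}

```bash
mkdir -p pics
python3 - <<'E'
from station import ctrl, read_camera, calibration
import cv2
for n in ["scene","top"]:
    cv2.imwrite(f"pics/{n}0.png",read_camera(n)[:,:,::-1]); print(n,calibration(n))
s=ctrl.sense();print(s['time'],s['position'],s['orientation'],s['grip_width'],ctrl.tcp_to_tips)
E
```

```text
scene {'fov_y': 54.0697703192903, 'cx': 276.70102761958793, 'cy': 212.3588512395574, 'origin': array([1295.09137164,  352.91831109,  590.25273393]), 'orientation': array([-1.34871113, -1.93232764,  1.03151535])}
top {'fov_y': 45.783803867431715, 'cx': 279.1479080063987, 'cy': 214.1490091761828, 'origin': array([426.08028128, 109.85501804, 989.74288752]), 'orientation': array([-2.128595  ,  2.17250141, -0.12051895])}
0.1 [ 176.81409234 -546.70870748  238.21555554] [-3.10169686e+00 -4.89142140e-01  3.82972094e-04] 91.087044119219 25.0
```

View pics/scene0.png

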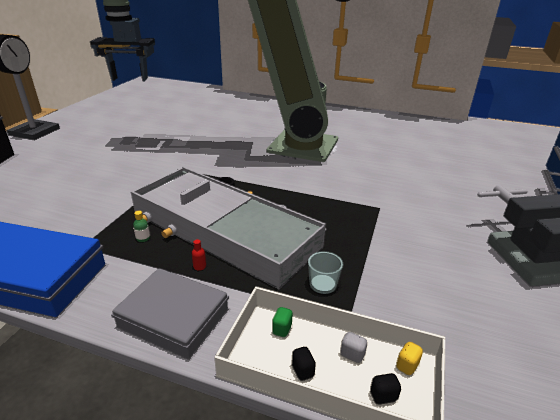

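View pics/top0.png

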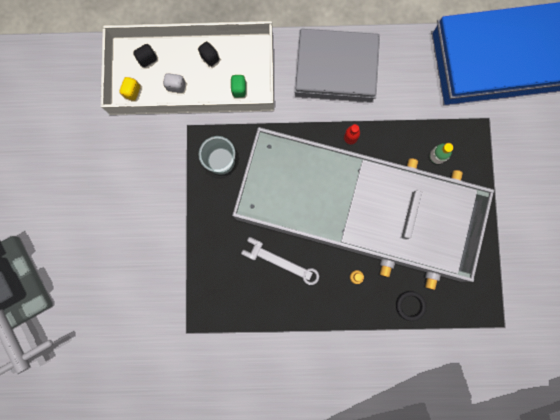

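The top view shows the box corners at about (260,129), (493,190), (471,279) and (234,215). The rib runs from (417,192) to (407,237), and the fingers are out of view. I'll enlarge it to refine these positions.

```bash
cat > h.py <<'E'
import numpy as np, cv2
from scipy.spatial.transform import Rotation as R
def cam(c):
    f=210/np.tan(np.radians(c['fov_y']/2)); return f,R.from_rotvec(c['orientation']).as_matrix(),np.array(c['origin'])
def unproj(c,u,v,z):
    f,M,o=cam(c); d=M@np.array([(u-c['cx'])/f,(v-c['cy'])/f,1]); return o+d*(z-o[2])/d[2]
def proj(c,p):
    f,M,o=cam(c); q=(np.atleast_2d(p)-o)@M; return q[:,:2]/q[:,2:]*f+[c['cx'],c['cy']]
E
python3 - <<'E'
from h import *; from station import calibration
from scipy.optimize import least_squares
c=calibration('top'); im=cv2.imread('pics/top0.png')
cor=[(260,129),(493,190),(471,279),(234,215)]
W=np.array([unproj(c,u,v,68) for u,v in cor]);print(W.round(1))
L=np.array([[88,229,68],[88,-229,68],[-88,-229,68],[-88,229,68]])
def T(p,L):
    s,k=np.sin(p[2]),np.cos(p[2]); L=np.atleast_2d(L); return np.c_[p[0]+k*L[:,0]-s*L[:,1],p[1]+s*L[:,0]+k*L[:,1],L[:,2]]
r=least_squares(lambda p:(proj(c,T(p,L))-cor).ravel(),[W[:,0].mean(),W[:,1].mean(),-.2]);print(r.x,r.fun.round(1))
p=r.x
for u,v in [(417,191),(407,237)]:
    w=unproj(c,u,v,91); d=w[:2]-p[:2]; k,s=np.cos(p[2]),np.sin(p[2]); print('rib top box',k*d[0]+s*d[1],-s*d[0]+k*d[1])
k=3;big=cv2.resize(im[115:295,225:505],None,fx=2.8,fy=2.8,interpolation=cv2.INTER_CUBIC)
for LL in [L,np.array([[-45,y,91] for y in (0,)])][:1]:
    q=((proj(c,T(p,LL))-[225,115]+.5)*2.8).astype(int); cv2.polylines(big,[q],True,(0,0,255),1)
cv2.imwrite('pics/big.png',big)
E
```

```text
[[ 706.8  154.2   68. ]
 [ 579.  -279.4   68. ]
 [ 415.2 -227.5   68. ]
 [ 542.3  205.3   68. ]]
[ 5.61067843e+02 -3.67059824e+01 -2.88394237e-01] [-1.9 -1.9  0.9 -0.7  2.2  1.9 -1.4  0.3]
rib top box 41.74434977358139 -86.78323356337575
rib top box -44.87045837467106 -89.00433540624124
```

View pics/big.png

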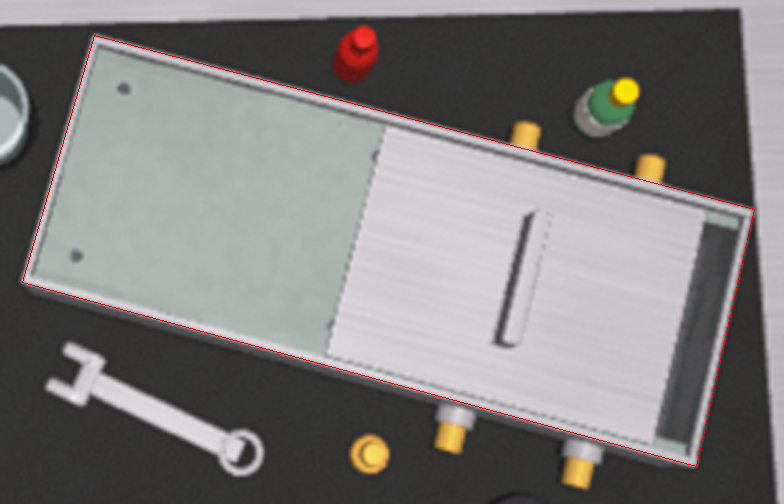

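Emit:
{"op": "step_arm", "data": {
  "dp": [
    [0.032,0.036,0],
    [0.032,0.036,0],
    [0.032,0.036,0],
    [0.032,0.036,0],
    [0.032,0.036,0],
    [0.032,0.036,0],
    [0.032,0.036,0],
    [0.032,0.036,0],
    [0.032,0.036,0],
    [0.032,0.036,0]
  ],
  "turn": [-0.06,-0.06,-0.06,-0.06,-0.06,-0.06,-0.06,-0.06,-0.06,-0.06],
  "gripper": 0
}}

```text
time: 1.1
position: [497.8, -185.3, 238.7]
orientation: [3.109, -0.453, -0.001]
ft_force: [0.6, -0.9, 0.1]
grip_width: 14.0
```

Emit:
{"op": "step_arm", "data": {
  "dp": [
    [0.028,0.027,0],
    [0,0,-0.03],
    [0,0,-0.03],
    [0,0,-0.02],
    [0,0,0]
  ],
  "turn": [0,0,0,0,0]
}}

```text
time: 1.6
position: [522.8, -159.2, 155.7]
orientation: [-3.108, 0.449, 0.012]
ft_force: [0.9, -0.5, 0.2]
grip_width: 0.5
```

Run:
```python
from h import *
from station import ctrl, read_camera, calibration
s=ctrl.sense();M=R.from_rotvec(s['orientation']).as_matrix()
print(s['time'],s['position'],np.arctan2(M[1,0],M[0,0]),s['ft_force'],s['grip_width'])
a=read_camera('wrist');print(calibration('wrist'));cv2.imwrite('pics/w1.png',a[:,:,::-1])
b=read_camera('top');cv2.imwrite('pics/t1.png',cv2.resize(b[115:295,225:505,::-1],None,fx=2.8,fy=2.8))
```

```text
1.6 [ 522.7870574  -159.20346599  155.74494829] -0.28679030605316574 [ 0.8994262  -0.52752942  0.22157059] 0.46455385752108075
{'fov_y': 65.6405312431218, 'cx': 278.1237697874679, 'cy': 208.71382418846403, 'origin': array([ 598.65036451, -182.40899991,  301.70948809]), 'orientation': array([ 1.76716558, -2.36654726, -0.33652682])}
```

View pics/w1.png

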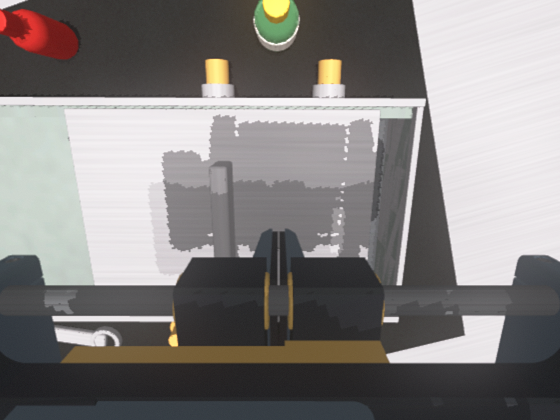

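View pics/t1.png

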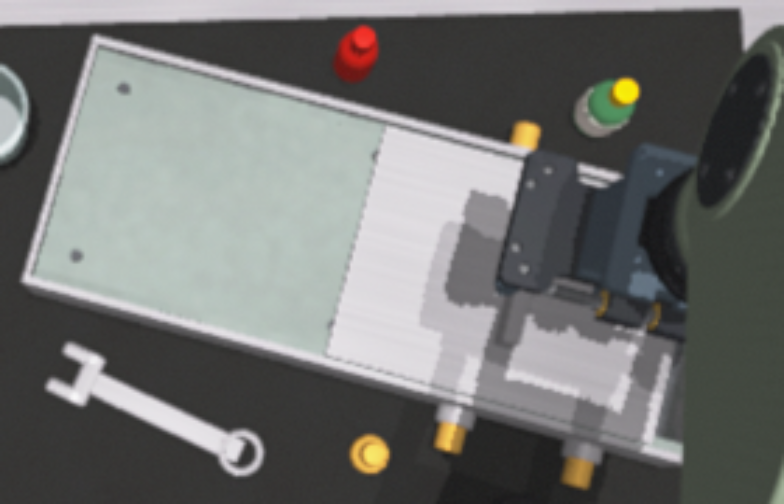

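The wrist view shows the closed fingers (tips about (280,235)) on the -y side of the rib (about x 210–233), with a clear gap. Next I lower and push.

Emit:
{"op": "step_arm", "data": {
  "dp": [
    [0,0,-0.03],
    [0,0,-0.03],
    [0,0,0],
    [0.002,0.005,0],
    [0.0014,0.005,0],
    [0.0014,0.005,0],
    [0.0014,0.005,0],
    [0.0014,0.005,0],
    [0.0014,0.005,0],
    [0.0014,0.005,0]
  ],
  "turn": [0,0,0,0,0,0,0,0,0,0]
}}

```text
time: 2.7
position: [535.8, -126.0, 100.0]
orientation: [3.107, -0.447, 0.003]
ft_force: [-1.3, -5.5, 3.4]
grip_width: 0.7
```

Run:
```python
from station import ctrl, read_camera, calibration
import cv2
cv2.imwrite('pics/s2.png',read_camera('scene')[150:300,100:360,::-1].repeat(3,0).repeat(3,1))
cv2.imwrite('pics/w2.png',read_camera('wrist')[:,:,::-1])
```

```text
(no output)
```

View pics/s2.png

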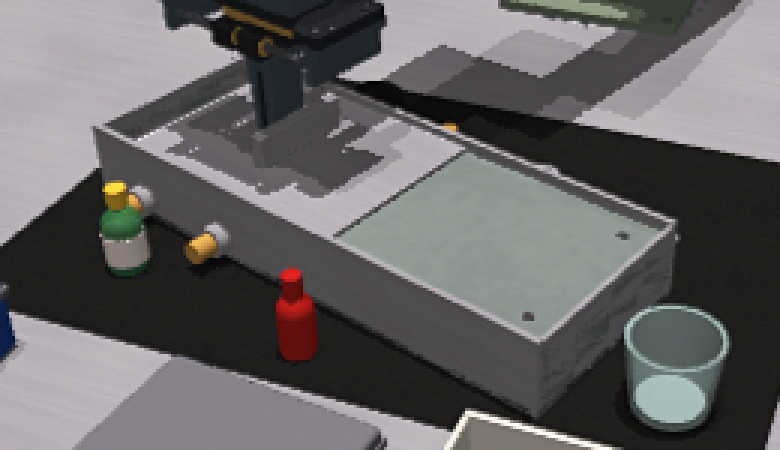

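View pics/w2.png

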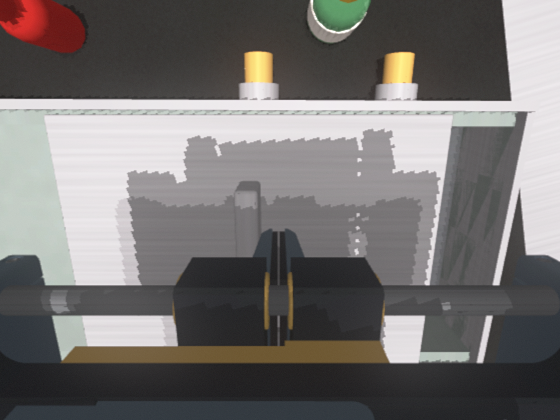

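Contact at 5.5 N and the cover is sliding flat. I keep pushing.

Emit:
{"op": "step_arm", "data": {
  "dp": [
    [0.0028,0.0096,0],
    [0.0034,0.0115,0],
    [0.0034,0.0115,0],
    [0.0034,0.0115,0],
    [0.0034,0.0115,0],
    [0.0034,0.0115,0],
    [0.0034,0.0115,0],
    [0.0034,0.0115,0],
    [0.0028,0.0096,0],
    [0.0028,0.0096,0]
  ],
  "turn": [0,0,0,0,0,0,0,0,0,0]
}}

```text
time: 3.8
position: [567.6, -16.6, 99.7]
orientation: [3.107, -0.448, 0.001]
ft_force: [-2.2, -6.5, 6.0]
grip_width: 0.4
```

Run:
```python
from station import ctrl, read_camera, calibration
import cv2
print(ctrl.sense()['ft_force'])
b=read_camera('top');cv2.imwrite('pics/t3.png',cv2.resize(b[115:295,225:505,::-1],None,fx=2.8,fy=2.8))
```

```text
[-2.21361264 -6.53111488  6.02605316]
```

View pics/t3.png

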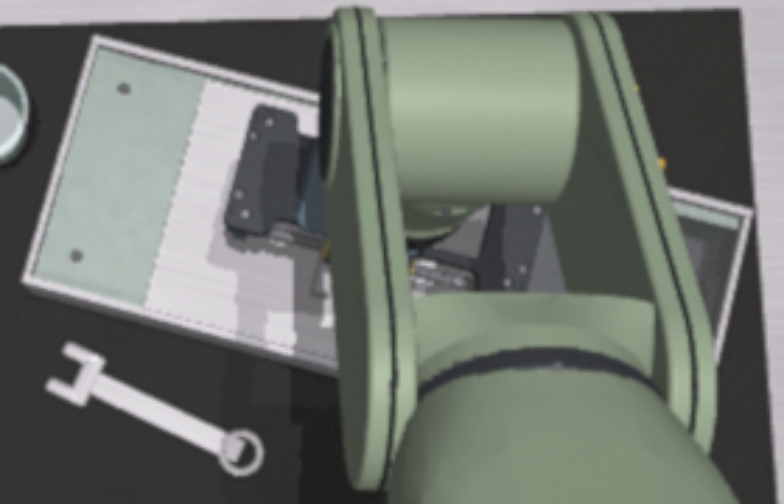

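Emit:
{"op": "step_arm", "data": {
  "dp": [
    [0.0028,0.0096,0],
    [0.0028,0.0096,0],
    [0.0028,0.0096,0],
    [0.0028,0.0096,0],
    [0.0022,0.0077,0],
    [0.0017,0.0058,0],
    [0.0011,0.0038,0],
    [0.0009,0.0029,0],
    [0.0009,0.0029,0],
    [0,0,0]
  ],
  "turn": [0,0,0,0,0,0,0,0,0,0]
}}

```text
time: 4.85
position: [585.3, 45.0, 99.3]
orientation: [3.108, -0.449, -0.001]
ft_force: [-1.7, -4.1, 4.4]
grip_width: 0.3
```

Emit:
{"op": "step_arm", "data": {
  "dp": [
    [0.0006,0.0019,0],
    [0.0006,0.0019,0],
    [0.0006,0.0019,0],
    [0,0,0]
  ],
  "turn": [0,0,0,0]
}}

```text
time: 5.25
position: [587.0, 50.6, 99.3]
orientation: [3.108, -0.449, -0.001]
ft_force: [-1.1, -5.7, 4.8]
grip_width: 0.6
```

Emit:
{"op": "step_arm", "data": {
  "dp": [
    [0.0006,0.0019,0],
    [0.0003,0.001,0],
    [0,0,0]
  ],
  "turn": [0,0,0]
}}

```text
time: 5.55
position: [587.8, 53.4, 99.3]
orientation: [3.108, -0.449, -0.001]
ft_force: [-1.5, -5.0, 5.2]
grip_width: 0.5
```

Emit:
{"op": "step_arm", "data": {
  "dp": [
    [0.0003,0.001,0],
    [0.0003,0.001,0],
    [0,0,0]
  ],
  "turn": [0,0,0]
}}

```text
time: 5.85
position: [588.4, 55.3, 99.3]
orientation: [3.107, -0.449, -0.001]
ft_force: [-2.0, -5.2, 5.2]
grip_width: 0.7
```

Emit:
{"op": "step_arm", "data": {
  "dp": [
    [0.0003,0.001,0],
    [0.0003,0.001,0],
    [0,0,0]
  ],
  "turn": [0,0,0]
}}

```text
time: 6.15
position: [589.0, 57.3, 99.3]
orientation: [3.107, -0.449, -0.001]
ft_force: [-1.9, -6.0, 4.9]
grip_width: 0.2
```

Run:
```python
from station import ctrl, read_camera, calibration
import cv2
b=read_camera('top');cv2.imwrite('pics/t4.png',cv2.resize(b[115:295,225:505,::-1],None,fx=2.8,fy=2.8))
```

```text
(no output)
```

View pics/t4.png

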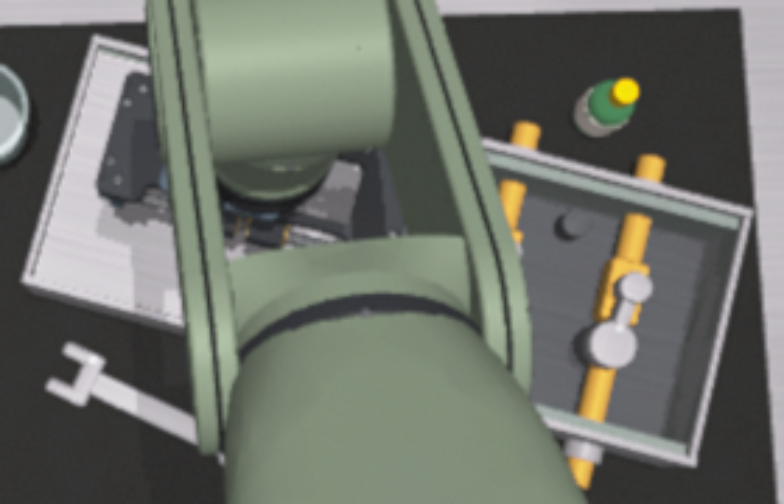

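Emit:
{"op": "step_arm", "data": {
  "dp": [
    [0.0006,0.0019,0],
    [0.0003,0.001,0],
    [0,0,0]
  ],
  "turn": [0,0,0]
}}

```text
time: 6.5
position: [589.2, 58.2, 99.3]
orientation: [3.104, -0.447, -0.003]
ft_force: [-4.5, -11.5, 6.3]
grip_width: 0.4
```

The force rose to 11.5 N and the fingers stalled, so the cover is at the stop. The marked valve is the one near the end wall, with hub at about (634,287) and disc at about (612,345) in the enlarged view. I back off, then lift.

Emit:
{"op": "step_arm", "data": {
  "dp": [
    [-0.002,-0.007,0],
    [-0.003,-0.01,0],
    [-0.003,-0.01,0],
    [0,0,0.02],
    [0,0,0.03],
    [-0.01,-0.03,0.02],
    [-0.01,-0.035,0],
    [-0.01,-0.035,0],
    [-0.01,-0.035,0],
    [0,0,0]
  ],
  "turn": [0,0,0,0,0,0,0,0,0,0]
}}

```text
time: 7.5
position: [540.8, -104.3, 168.8]
orientation: [3.107, -0.457, -0.001]
ft_force: [0.1, 1.1, -1.0]
grip_width: 0.5
```

Run:
```python
from h import *
from station import ctrl, read_camera, calibration
c=calibration('top')
p=[561.07,-36.7,-.2884];k,s=np.cos(p[2]),np.sin(p[2])
for n,x,y in [('hub',634,287),('disc',612,345)]:
    w=unproj(c,225+x/2.8-.3,115+y/2.8-.3,52);d=w[:2]-p[:2];print(n,w.round(1),(k*d[0]+s*d[1]).round(1),(-s*d[0]+k*d[1]).round(1))
s_=ctrl.sense();print(s_['position'],s_['ft_force'])
cw=calibration('wrist');a=read_camera('wrist');cv2.imwrite('pics/w5.png',a[:,:,::-1])
import pickle;pickle.dump(cw,open('cw5.pkl','wb'))
b=read_camera('top');cv2.imwrite('pics/t5.png',cv2.resize(b[115:295,225:505,::-1],None,fx=2.8,fy=2.8))
```

```text
hub [ 531.4 -203.8   52. ] 19.0 -168.6
disc [ 492.5 -186.6   52. ] -23.1 -163.2
[ 540.81275008 -104.29409632  168.81279021] [ 0.11518184  1.09130523 -0.96909164]
```

View pics/w5.png

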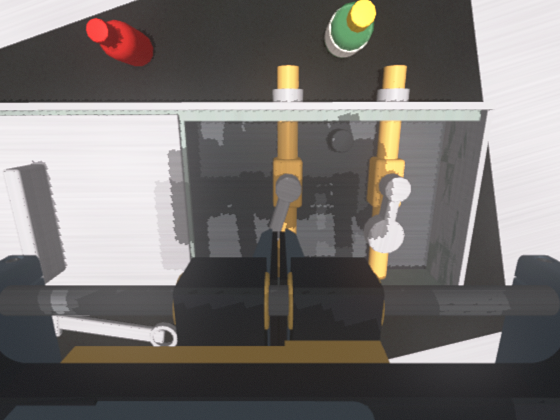

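View pics/t5.png

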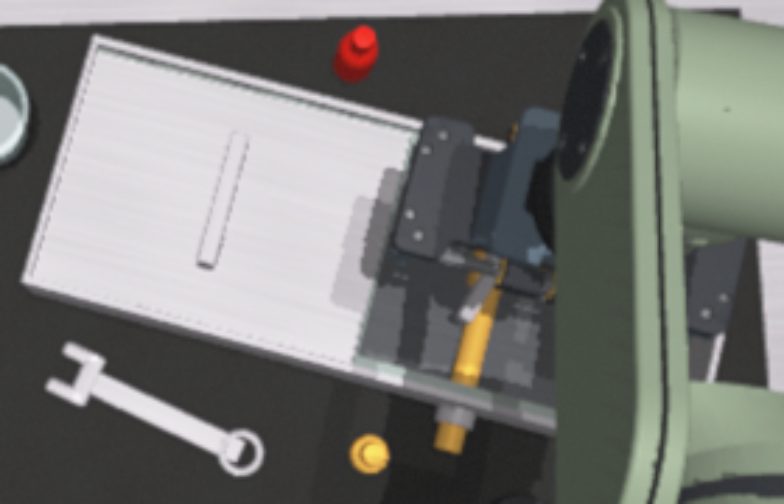

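The top view shows the cover against the far end stop (rib at about (223,200)), and the wrist view shows the disc at (385,235) with its hub at (398,188). The handle angle is about 0.13 rad. The plain handle leans safely away. Before the clockwise sweep I'll check the wrist joint range.

```bash
python3 -c "
from station import ctrl
s=ctrl.sense();print(s['q'],s['time'])"
```

```text
[-2.06273448e-01  3.37092499e-01  1.72597788e+00  8.94115424e-04
  1.07876569e+00  1.65358460e+00] 7.6
```

q6 is 1.65 and would pass its limit on a clockwise sweep, so I make a half turn the other way while moving over the start point.

Emit:
{"op": "step_arm", "data": {
  "dp": [
    [-0.0057,-0.0116,0],
    [-0.0057,-0.0116,0],
    [-0.0057,-0.0116,0],
    [-0.0057,-0.0116,0],
    [-0.0057,-0.0116,0],
    [-0.0057,-0.0116,0],
    [-0.0057,-0.0116,0],
    [-0.0057,-0.0116,0],
    [-0.0057,-0.0116,0],
    [-0.0057,-0.0116,0]
  ],
  "turn": [0.14,0.14,0.14,0.14,0.14,0.14,0.14,0.14,0.14,0.14]
}}

```text
time: 8.6
position: [485.7, -216.0, 168.8]
orientation: [-2.661, -1.669, -0.001]
ft_force: [-0.2, 0.0, -1.1]
grip_width: 0.3
```

Emit:
{"op": "step_arm", "data": {
  "dp": [
    [0,0,0],
    [0,0,0],
    [0,0,0],
    [0,0,0],
    [0,0,0],
    [0,0,0],
    [0,0,0],
    [0,0,0],
    [0,0,0],
    [0,0,0]
  ],
  "turn": [0.14,0.14,0.14,0.14,0.14,0.14,0.14,0.14,0.14,0.14]
}}

```text
time: 9.6
position: [486.0, -215.5, 168.8]
orientation: [0.96, 2.991, 0.001]
ft_force: [-0.6, 0.3, 0.1]
grip_width: 0.2
```

Emit:
{"op": "step_arm", "data": {
  "dp": [
    [0,0,0],
    [0,0,0],
    [0,0,0],
    [0,0,0],
    [0,0,0]
  ],
  "turn": [0.14,0.14,0.06,0,0]
}}

```text
time: 10.1
position: [485.7, -216.0, 168.8]
orientation: [-0.452, -3.109, -0.001]
ft_force: [0.8, 1.2, -0.1]
grip_width: 0.6
```

```bash
cat > st.py <<'E'
from h import *
from station import ctrl, read_camera, calibration
p=[561.07,-36.7,-.2884];k,s=np.cos(p[2]),np.sin(p[2])
def box(w): d=np.array(w)[:2]-p[:2]; return (k*d[0]+s*d[1]).round(1),(-s*d[0]+k*d[1]).round(1)
def world(X,Y): return p[0]+k*X-s*Y,p[1]+s*X+k*Y
S=ctrl.sense();M=R.from_rotvec(S['orientation']).as_matrix()
print(S['time'],S['position'].round(1),'box',box(S['position']),'yaw',np.arctan2(M[1,0],M[0,0]),'tilt',M[2],S['q'][5],S['ft_force'].round(1))
E
python3 - <<'E'
from st import *
cv2.imwrite('pics/w6.png',read_camera('wrist')[:,:,::-1])
cv2.imwrite('pics/s6.png',read_camera('scene')[130:280,90:350,::-1].repeat(3,0).repeat(3,1))
E
```

```text
10.1 [ 485.7 -216.   168.8] box (np.float64(-21.2), np.float64(-193.3)) yaw 2.8525511357416065 tilt [ 1.06969712e-04  5.00248103e-04 -9.99999869e-01] -1.7223909959320478 [ 0.8  1.2 -0.1]
```

View pics/w6.png

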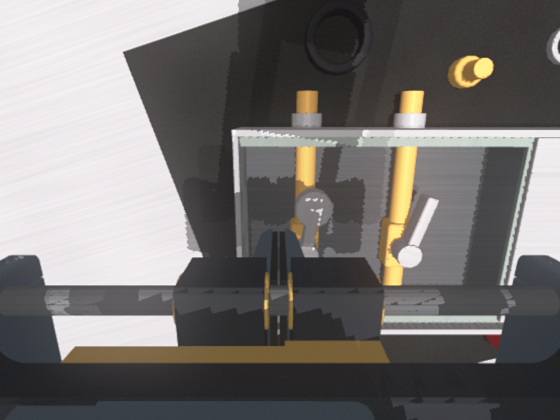

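View pics/s6.png

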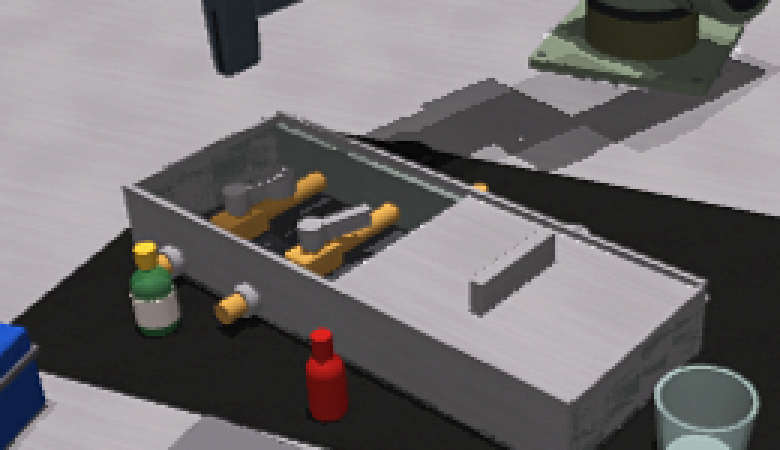

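Emit:
{"op": "step_arm", "data": {
  "dp": [
    [-0.0017,-0.0058,0],
    [0,0,-0.03],
    [0,0,-0.03],
    [0,0,-0.012],
    [0,0,0]
  ],
  "turn": [0,0,0,0,0]
}}

```text
time: 10.7
position: [482.6, -222.4, 95.5]
orientation: [-0.452, -3.105, -0.002]
ft_force: [0.4, -0.0, 0.5]
grip_width: 0.5
```

Run:
```python
from st import *
cv2.imwrite('pics/w7.png',read_camera('wrist')[:,:,::-1])
c=calibration('wrist')
# expected pixel of fingertip corners at current tip z, and disc edge at z 52
t=S['position']-[0,0,25]
print(proj(c,[t]),proj(c,[[*world(-22,-164),52],[*world(-22,-180),52],[*world(-22,-225),58],[*world(20,-170),53]]))
```

```text
10.7 [ 482.6 -222.4   95.5] box (np.float64(-22.5), np.float64(-200.3)) yaw 2.8523936107067662 tilt [ 3.86300955e-03  6.90776467e-04 -9.99992300e-01] -1.7351135826710422 [ 0.4 -0.   0.5]
[[279.6123001  256.54562276]] [[337.73025134 244.84590463]
 [312.0755617  244.88411883]
 [238.81460836 248.75790277]
 [325.75196757 305.08494516]]
```

View pics/w7.png

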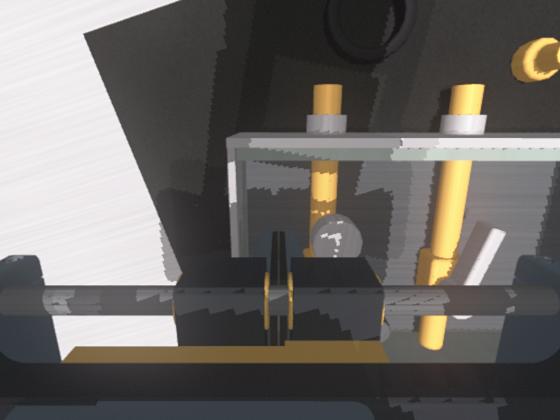

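The fingers (columns 257–302) are between the end wall (238) and the disc edge (311), as planned. I lower into the gap.

Emit:
{"op": "step_arm", "data": {
  "dp": [
    [0,0,-0.01],
    [0,0,-0.01],
    [0,0,-0.01],
    [0,0,0]
  ],
  "turn": [0,0,0,0]
}}

```text
time: 11.15
position: [482.7, -222.1, 65.6]
orientation: [-0.452, -3.106, -0.001]
ft_force: [-0.3, 0.3, 0.0]
grip_width: 0.3
```

Run:
```python
from st import *
# plan: finger centre world vs handle angle, offset 25 behind disc
prev=None
for a in np.arange(-.1,1.7,.1):
    X=20-42*np.cos(a)-25*np.sin(a); Y=-170+42*np.sin(a)-25*np.cos(a); w=np.array(world(X,Y))
    print(a.round(2),round(X,1),round(Y,1),w.round(1), None if prev is None else (w-prev).round(1)); prev=w
```

```text
11.15 [ 482.7 -222.1   65.6] box (np.float64(-22.4), np.float64(-200.1)) yaw 2.8528707122635617 tilt [ 2.87813332e-03  5.46119271e-04 -9.99995709e-01] -1.7351285130000778 [-0.3  0.3  0. ]
-0.1 -19.3 -199.1 [ 486.  -222.1] None
0.0 -22.0 -195.0 [ 484.5 -217.4] [-1.4  4.7]
0.1 -24.3 -190.7 [ 483.6 -212.6] [-1.   4.8]
0.2 -26.1 -186.2 [ 483.1 -207.7] [-0.5  4.9]
0.3 -27.5 -181.5 [ 483.1 -202.9] [0.  4.9]
0.4 -28.4 -176.7 [ 483.6 -198. ] [0.5 4.9]
0.5 -28.8 -171.8 [ 484.6 -193.2] [1.  4.8]
0.6 -28.8 -166.9 [ 486.  -188.5] [1.5 4.7]
0.7 -28.2 -162.1 [ 487.9 -184. ] [1.9 4.5]
0.8 -27.2 -157.3 [ 490.3 -179.8] [2.3 4.3]
0.9 -25.7 -152.6 [ 493.  -175.7] [2.8 4. ]
1.0 -23.7 -148.2 [ 496.2 -172. ] [3.2 3.7]
1.1 -21.3 -143.9 [ 499.7 -168.6] [3.5 3.4]
1.2 -18.5 -139.9 [ 503.5 -165.6] [3.8 3. ]
1.3 -15.3 -136.2 [ 507.6 -162.9] [4.1 2.6]
1.4 -11.8 -132.9 [ 512.  -160.7] [4.4 2.2]
1.5 -7.9 -129.9 [ 516.5 -159. ] [4.6 1.8]
1.6 -3.8 -127.3 [ 521.3 -157.7] [4.7 1.3]
```

Emit:
{"op": "step_arm", "data": {
  "dp": [
    [0.0005,0.005,0],
    [0.0004,0.0045,0],
    [-0.0005,0.0049,0],
    [0,0.0049,0],
    [0.0005,0.0049,0],
    [0.001,0.0048,0],
    [0.0015,0.0047,0],
    [0,0,0]
  ],
  "turn": [-0.05,-0.05,-0.1,-0.1,-0.1,-0.1,-0.1,0]
}}

```text
time: 11.95
position: [487.0, -188.8, 67.1]
orientation: [-1.349, -2.837, 0.001]
ft_force: [-1.1, -1.2, 0.2]
grip_width: 0.3
```

Run:
```python
from st import *
cv2.imwrite('pics/w8.png',read_camera('wrist')[:,:,::-1])
```

```text
11.95 [ 487.  -188.8   67.1] box (np.float64(-27.8), np.float64(-166.9)) yaw 2.2537326859953586 tilt [-7.91578135e-05 -3.20503563e-04 -9.99999946e-01] -1.0743386028015842 [-1.1 -1.2  0.2]
```

View pics/w8.png

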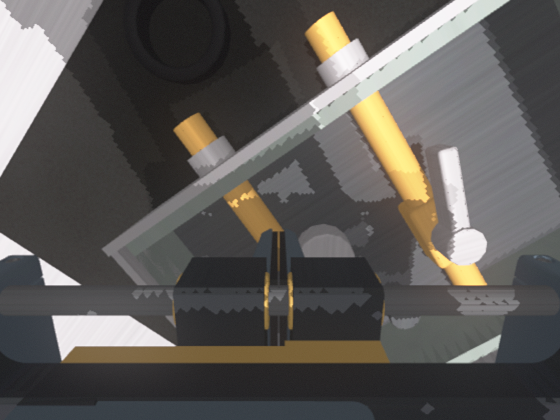

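The disc (centre about (327,245)) sits against the finger and turns with it. I continue the arc.

Emit:
{"op": "step_arm", "data": {
  "dp": [
    [0.0019,0.0045,0],
    [0.0023,0.0043,0],
    [0.0028,0.004,0],
    [0.0032,0.0037,0],
    [0.0035,0.0034,0],
    [0.0038,0.003,0],
    [0.0041,0.0026,0],
    [0.0044,0.0022,0],
    [0,0,0]
  ],
  "turn": [-0.1,-0.1,-0.1,-0.1,-0.1,-0.1,-0.1,-0.1,0]
}}

```text
time: 12.9
position: [513.0, -161.2, 66.9]
orientation: [-2.346, -2.089, 0.0]
ft_force: [-0.9, -0.8, -0.1]
grip_width: 0.8
```

Run:
```python
from st import *
cv2.imwrite('pics/w9.png',read_camera('wrist')[:,:,::-1])
```

```text
12.9 [ 513.  -161.2   66.9] box (np.float64(-10.7), np.float64(-133.0)) yaw 1.4549293421178533 tilt [ 1.32625815e-04 -4.03092541e-04 -9.99999910e-01] -0.2099814494967661 [-0.9 -0.8 -0.1]
```

View pics/w9.png

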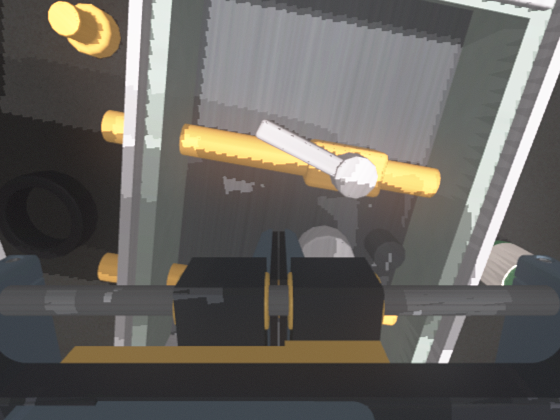

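Emit:
{"op": "step_arm", "data": {
  "dp": [
    [0.0046,0.0018,0],
    [0.0033,0.001,0],
    [0,0,0]
  ],
  "turn": [-0.1,-0.07,0]
}}

```text
time: 13.25
position: [518.5, -158.4, 66.6]
orientation: [-2.512, -1.881, 0.007]
ft_force: [-5.0, -1.4, 2.7]
grip_width: 0.4
```

Emit:
{"op": "step_arm", "data": {
  "dp": [
    [0.001,-0.0003,0],
    [0.001,-0.0003,0],
    [0,0,0]
  ],
  "turn": [0,0,0]
}}

```text
time: 13.55
position: [518.7, -158.5, 66.5]
orientation: [-2.508, -1.88, 0.01]
ft_force: [-9.4, -0.8, 6.7]
grip_width: 0.4
```

Emit:
{"op": "step_arm", "data": {
  "dp": [
    [0.001,-0.0003,0],
    [0.001,-0.0003,0],
    [0,0,0]
  ],
  "turn": [0,0,0]
}}

```text
time: 13.85
position: [518.9, -158.5, 66.4]
orientation: [-2.505, -1.878, 0.013]
ft_force: [-13.2, 0.1, 8.4]
grip_width: 0.6
```

The position has stalled while the force rises to 13 N, so the handle is at its stop. I back off, lift and check.

Emit:
{"op": "step_arm", "data": {
  "dp": [
    [-0.005,0.0015,0],
    [-0.008,0.0024,0],
    [-0.006,0.002,0],
    [0,0,0.02],
    [0,0,0.04],
    [0,0,0.045],
    [0,0,0.04],
    [-0.035,-0.03,0],
    [-0.035,-0.03,0],
    [-0.035,-0.03,0]
  ],
  "turn": [0,0,0,0,0,0,0,0,0,0]
}}

```text
time: 14.85
position: [400.1, -244.3, 212.5]
orientation: [2.513, 1.882, 0.001]
ft_force: [0.4, -0.3, 0.1]
grip_width: 0.3
```

Emit:
{"op": "step_arm", "data": {
  "dp": [
    [-0.035,-0.035,0],
    [-0.035,-0.035,0],
    [-0.035,-0.035,0],
    [0,-0.045,0],
    [0,-0.045,0],
    [0,-0.045,0],
    [0,-0.045,0],
    [0,-0.03,0],
    [0,0,0],
    [0,0,0]
  ],
  "turn": [0,0,0,0,0,0,0,0,0,0]
}}

```text
time: 15.85
position: [295.8, -558.5, 211.3]
orientation: [-2.516, -1.879, -0.001]
ft_force: [1.0, 0.0, 0.9]
grip_width: 0.8
```

Run:
```python
from st import *
b=read_camera('top');cv2.imwrite('pics/t10.png',cv2.resize(b[115:325,185:505,::-1],None,fx=2.5,fy=2.5,interpolation=cv2.INTER_CUBIC))
cv2.imwrite('pics/s10.png',read_camera('scene')[130:310,90:350,::-1].repeat(3,0).repeat(3,1))
```

```text
15.85 [ 295.8 -558.5  211.3] box (np.float64(-105.9), np.float64(-575.7)) yaw 1.2827875498761503 tilt [ 1.22357422e-03 -3.06068697e-04 -9.99999205e-01] -0.8144319260868703 [1.  0.  0.9]
```

View pics/t10.png

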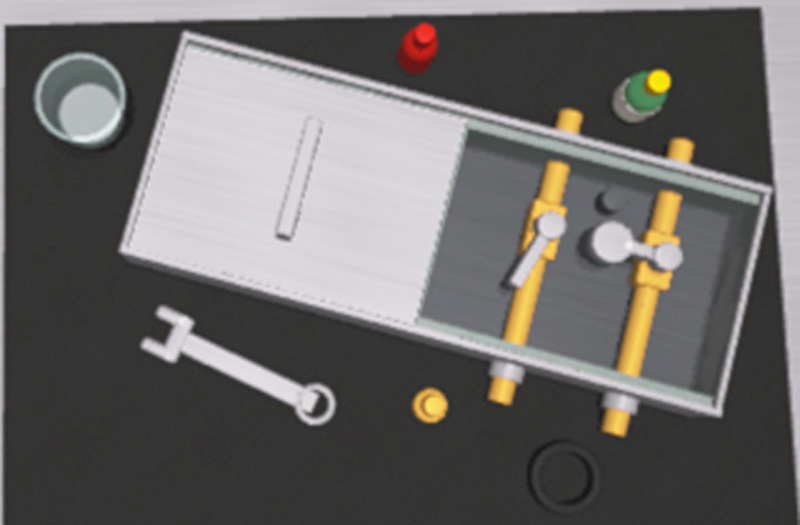

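View pics/s10.png

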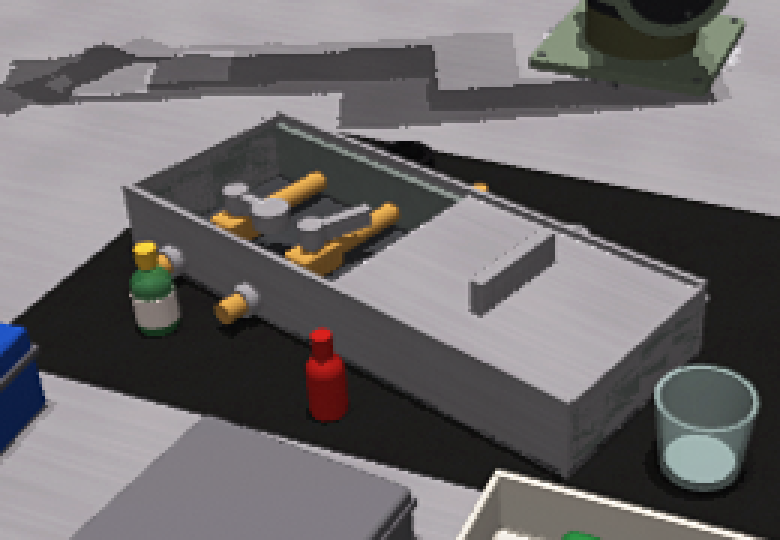

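The top view shows the handle line, hub (668,257) to disc (612,243), at 14.0°. The box's long edge is at 14.7°, so the handle is fully across its pipe. The cover is flush at the stop, and the plain handle and bystanders look unmoved. I hand the job in.

```bash
python3 -c "
from station import ticket
print(ticket.sign_off())"
```

```text
the job is handed in; nothing more can be done
None
```

The job is done and handed in at about 16 s of the 45 s allowed; sign-off gives no verdict.

- **Cover:** I pushed it by its rib with closed fingers along the rails until the force rose to about 12 N and it stalled at the end stop. The final pictures show it lying flat and flush there.
- **Marked handle:** I pushed the disc clockwise in an arc until it stalled against its stop at about 13 N. In the last top view the handle is within about 1° of straight across its pipe.
- **Everything else:** By eye, the plain handle and all bystanders are where they started; I did not measure them. The robot stands clear of the box and touches nothing.

One reading differed slightly from plan. The cover stopped about 4 mm further along than I expected, probably because the closed fingers are thinner at the tips than I assumed. No check failed.

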